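# Strike the ellipsometer's lamp and open its shutter

## Robot

A 6-joint arm with a two-finger parallel gripper is mounted at the origin on the work surface. World frame = base frame: x ahead of the robot, y to its left, z up, the work surface at z = 0. Lengths are in mm, angles in rad, forces in N, time in s.
With the tool pointing down it reaches from about 350 to 875 mm from the base axis. Payload 4.2 kg.
Tool frame: the origin (TCP) lies midway between the tips of the shut fingers; the grasp point (between the pads) lies 19 mm behind it (arm.grip_depth is the distance from the TCP to the grasp point, in mm); z points along the fingers, x is the direction in which the jaws open and shut, and the axes are right-handed (so a half turn about z gives the same grasp; the last joint's range is limited). The gripper opens to 85 mm and grips with 20 to 120 N. Pads are 22 mm wide; open, the fingers measure 114 mm over their backs; the gripper's body (76 mm by 85 mm) begins 54 mm behind the grasp point. The pads swing forward as they close: fully open they stand 13 mm farther back than shut.
Start: joints at [1.372, 0.385, 0.008, 0, -1.194, -0.259], TCP at [276.201, 560.636, 231.312] pointing down, gripper open.
Joint ranges: [-3.14, 3.14], [-1.21, 2.06], [-1.07, 1.41], [-3.16, 2.05], [-2.99, -0.16], [-3.1, 3.1]. Speed limits (rad/s): [2.79, 2.79, 3.14, 3.14, 3.14, 3.14].

## Interface

Orientations are given as a unit quaternion [x, y, z, w].
In Python, from bench import arm, eyes, find_in, silhouettes gives the robot as it stands. The module is installed in compiled form; this text tells all that it offers.
- The arm moves only by the tool play_rows, never from a script. Its arguments are lists of equal length, an entry for each row: "offset": the shift along the world's x, y, z in mm, a list of three; "turn": the turn about the world's z in rad. In form: {"offset": [[x, y, z], ...], "turn": [turn, ...]}. A call has 1 to 12 rows; each row shifts and turns the pose as measured when the row begins; what a row does not reach is not made up. A row lasts 1/10 s, in which the tool goes at most 50 mm and 8.59 degrees, less where a joint would pass 70% of its speed; a pose out of reach is approached as far as the arm can. A call is refused whole if a number of a shift passes 50 or a number of a turn 0.15, either way. A call with a gripper value outside its range is refused whole. "grip" is the gripper's target within -1 to 1 (fully open at 1, half-way at 0, shut at -1), set as the call begins (left out, the last holds). The fingers move at their own pace and stop on an object; the grip force is fixed at half the most. Time passes only in rows, so rows that do not move let the fingers close. It gives the time, the measured TCP pose, the force and the opening at its end, in the units of the state.
- arm.read_state(): the state, without advancing time (a new reading comes with each control period).
- eyes.get_image(name): name is "scene" or "top" or "wrist"; returns (picture, depth): 384x512x3 uint8, red, green, blue; 384x512 float32, mm along the optical axis (not along the pixel's ray), 0 where there is no reading.
- eyes.camera_params(name): a dict with "camera_matrix" (3x3 intrinsics, pixels), "camera_from_world" (4x4, takes a point from world to camera coordinates). Camera axes: x right, y down, z forward; pixel columns grow to the right and rows downward; lengths in mm; the calibration is good to about 2 mm. A picture is of the moment at which its call begins: read the wrist's pose just before it. camera_params takes no time and is no camera call; for the wrist camera it gives the pose at the moment of the call.
- arm.job_done(): hands the job in, once; it reports no verdict.
Trained networks look in the newest picture that a camera, given by its name, has taken for a name from the list of things; names that differ only in an ending like _2 or _b are one class to them, and where a whole thing is asked for, a point or a joint stands for the part that bears it (a point fixed in the world has none). Each returns a list of dicts, best first, with "score" (0 to 1); they miss things now and then, are a little off and sometimes report something else, mostly with a low value. They report only what shows in the picture. A call takes as long as a camera call.
- find_in(camera, query): "bbox" ([centre column, centre row, width, height] in pixels, round what is visible of it).
- silhouettes(camera, query): "mask" (384x512 bool, what is visible of it) and "bbox" ([centre column, centre row, width, height] in pixels, round what is visible of it).
The state is a dict: "clock": time; "joints": joint angles; "joint_vel": joint speeds; "joint_efforts": joint torques, N m; "position": TCP position; "ee_rot": TCP orientation; "contact_force": force on the tool from outside, world axes, zero at the start; "wrist_torque": the same for the moment, N m; "gripper_width": finger opening in mm.
Only numpy, scipy, OpenCV 4.12 (cv2) and the standard library are available. Lean on these libraries where they do the work, as an engineer would, in place of code of your own. Each camera call takes 0.05 s, during which the arm holds its last target. There are 200 camera calls.

## Task

Get light onto the wafer: on the lamp supply press the raised far end of the rocker switch until it flips over, then press the larger of the two round buttons all the way in and keep it in for a good second to strike the lamp, and only after that push the long bar key of the shutter box down until it stays down. Only press: pick nothing up, leave the other keys, the small button and the knob as they are, and do not shove the shutter box or the things standing around.

Things in the scene. Friction and masses are not known exactly. Their poses are not given: they have to be found in the camera images.
- lamp_supply: lamp supply: a grey desk console fixed to the table, 250 mm wide (its y), 220 deep (its x), 90 high. Origin: centre of its underside; x from its low front (robot side) to its rear, y to its left. Its panel slopes up to the rear at 14 degrees (outward normal (-0.242, 0, 0.970) in this frame) and carries, from left (+y) to right: rocker, large round button, small round button, knob
- rocker (a joint): the supply's mains rocker, rad: 0 = off (far half raised), 0.40 = on (far half pushed down level with the panel, near half raised). A black rocker, 42 mm front to rear, 24 wide, with two facets meeting in a trough; pivot left to right. 4 to 5 N at the far end; past half-way it flips over by itself and stays
- rocker_far_end (a point): where to press the rocker on: mid-width on its far (rear) facet, 15 mm from the trough, 6 mm from the far edge. Off: 9 mm out from the panel (far edge 11.5 mm). On: the far facet is parallel to the panel, 3.5 mm out, so this point goes about 6 mm in along the panel's normal and 3 to 4 mm up the slope. The point's axes turn with the rocker; while off they are the panel's (z its normal)
- strike_button (a joint): the lamp's strike (ignition) button, m: 0 = out, 0.006 = all the way in; about 6 N all the way in, springs back when released
- strike_button_top (a point): centre of the top of the strike button: the larger of the two round buttons, 27 mm across, 12 mm proud of the panel, in a steel collar 37 mm across and 5 mm high; z of this point is the panel's normal, it is pressed along -z. 70 mm to the right of the rocker
- test_button (a joint): the small test button, m: 0 = out, 0.003 = in; not to be pressed
- test_button_top (a point): centre of the top of the small round test button, 16 mm across, 6 mm proud of the panel, 50 mm to the right of the strike button
- current_knob_mark (a point): end of the white mark on top of the lamp current knob, 12 mm off its axis: a dark round knob, 34 mm across, 21 mm high, 50 mm to the right of the small button; it turns easily and is to stay as it is set
- shutter_box: shutter box: a loose aluminium box on rubber feet, 180 mm wide (its y), 140 deep (its x), 75 high at the rear, 40 at the front, about 1.1 kg. Origin: centre of its underside; x from its low front to its rear, y to its left, z up. Its whole top slopes up to the rear at 14 degrees (normal (-0.242, 0, 0.970) in this frame)
- bar_key (a joint): the shutter's bar key, m: 0 = up (shutter shut), 0.005 = down (shutter open). It snaps over half-way (about 3 N) and then stays down by itself
- bar_key_top (a point): centre of the top of the bar key: 60 mm long from left to right, 18 mm deep, 9 mm proud of the box's top, near the front of the box; z of this point is the panel's normal, it is pressed along -z
- square_key0 (a joint): the left one of three small square keys in a row, 60 mm behind the bar key, 15 x 15 mm, 5 mm proud, 45 mm apart; m: 0 = out, 0.003 = in (3 N); not to be pressed
- square_key1 (a joint): the middle one of three small square keys in a row, 60 mm behind the bar key, 15 x 15 mm, 5 mm proud, 45 mm apart; m: 0 = out, 0.003 = in (3 N); not to be pressed
- square_key2 (a joint): the right one of three small square keys in a row, 60 mm behind the bar key, 15 x 15 mm, 5 mm proud, 45 mm apart; m: 0 = out, 0.003 = in (3 N); not to be pressed
- petri_dish: a closed clear petri dish, 60 mm across, 14 mm high, in front of the shutter box; a loose bystander. Origin at the centre of its underside
- lens_cap: a black lens cap, 42 mm across, 13 mm high, lying on the flat rear ledge of the lamp supply; a loose bystander. Origin at the centre of its underside
- vial: a brown vial with a white cap, 25 mm across, 52 mm high, standing behind the shutter box; a loose bystander. Origin at the centre of its underside
- tweezers: steel tweezers, 145 mm long, 5 mm high, lying in front of the shutter box; a loose bystander. Origin on the underside near the middle, x towards the tips
- wafer_case: a pale round single-wafer case, 120 mm across, 22 mm high, at the rear; a loose bystander. Origin at the centre of its underside
- solvent_bottle: a white plastic bottle, 58 mm across, 150 mm high, at the rear; a loose bystander. Origin at the centre of its underside
- hex_driver: a screwdriver with a dark handle, 180 mm long, lying at the rear; a loose bystander. x towards the tip

How it is judged (in metres and radians):
On the way, in this order (a step that is already met when the one before it is completed fails the run):
1. the rocker is flipped on (value of joint rocker above 0.33 rad), for 0.1 s.
2. with the supply on, the strike button is kept all the way in for 0.8 s (value of joint strike_button above 0.0045 m and value of joint rocker above 0.33 rad), for 0.8 s.
3. after that, the bar key is pushed down (value of joint bar_key above 0.004 m), for 0.1 s.
At the end, for the whole second after the job is handed in: The rocker is on (over 0.33 rad), the strike button is out again, the bar key is down (over 4 mm of 5), the other keys are out, the knob's mark is within 6 mm of where it was, the shutter box stands flat and at rest within 20 mm of its place, and every bystander is within 20 mm of its place (value of joint rocker above 0.33 rad and value of joint strike_button below 0.0015 m and value of joint bar_key above 0.004 m and value of joint each of test_button, square_key0, square_key1, square_key2 below 0.001 m and distance of current_knob_mark from where it was at the start of the episode below 0.006 m and distance of each of shutter_box, petri_dish, lens_cap, vial, tweezers, wafer_case, solvent_bottle, hex_driver from where it was at the start of the episode below 0.02 m and angle between shutter_box's own z axis and vertical below 0.05 rad and linear speed of shutter_box below 0.01 m/s); the robot touches nothing.
It fails at once if the strike button or the bar key is pressed while the supply is still off (value of joint any of strike_button, bar_key above 0.003 m and value of joint rocker below 0.3 rad).
It fails at once if the test button or a square key is pressed (value of joint any of test_button, square_key0, square_key1, square_key2 above 0.002 m).
It fails at once if the lamp current knob is turned (its mark moves 6 mm) (distance of current_knob_mark from where it was at the start of the episode above 0.006 m).
It fails at once if the shutter box is lifted, tipped or shoved 20 mm (distance of shutter_box from where it was at the start of the episode above 0.02 m or height (world z) of shutter_box above 0.01 m or angle between shutter_box's own z axis and vertical above 0.1 rad).
It fails at once if a bystander is moved 20 mm or picked up (distance of any of petri_dish, lens_cap, vial, tweezers, wafer_case, solvent_bottle, hex_driver from where it was at the start of the episode above 0.02 m).
It also fails if it takes over 42 s, if anything falls off the work surface, if the arm or the gripper's body presses on something with over 40 N, if the wrist force passes 120 N, or if a joint passes its speed limit or range.

## Working session

There is one attempt and no reset: what is moved stays moved. The work goes in short steps, Python scripts to look and compute and a tool call to move; the robot and the scene stay as the last step left them, time stands still between calls to the robot, and variables do not carry over. Pictures are saved under pics/ and viewed, on a budget of 10 in all, crops included, one or two more only if the job needs it, and the job is handed in when it is done.

Besides the shell and the picture viewer there is one more tool, called after "Request:" as name(argument=value, ...), one argument or row to a line, values as JSON. play_rows: Moves the arm, as the interface text tells. Its arguments: {"type":"object","properties":{"offset":{"type":"array","items":{"type":"array","items":{"type":"number"}}},"turn":{"type":"array","items":{"type":"number"}},"grip":{"type":"number"}},"required":["offset","turn"]}

```bash
mkdir -p pics; cat > h.py <<'E'
import numpy as np, cv2
from bench import arm, eyes, find_in, silhouettes
def pts(cam, depth, mask):
    P=eyes.camera_params(cam); K=np.array(P["camera_matrix"]); T=np.linalg.inv(np.array(P["camera_from_world"]))
    v,u=np.nonzero(mask&(depth>0)); z=depth[v,u]
    c=np.stack([(u-K[0,2])*z/K[0,0],(v-K[1,2])*z/K[1,1],z,np.ones_like(z)])
    return (T@c)[:3].T
def save(n,im): cv2.imwrite(n,cv2.cvtColor(im,cv2.COLOR_RGB2BGR))
E
python3 - <<'E'
from h import *
s=arm.read_state(); print(s["position"],s["ee_rot"],s["gripper_width"],s["clock"])
ims=[]
for c in ["scene","top"]:
    im,d=eyes.get_image(c); np.savez("c_"+c,im=im,d=d); save(f"pics/{c}0.png",im)
    for q in ["lamp_supply","rocker","strike_button","test_button","current_knob_mark","shutter_box","bar_key","square_key1","petri_dish","lens_cap","vial","tweezers"]:
        r=silhouettes(c,q)[:3 if "square" in q else 2]
        for x in r:
            p=pts(c,d,x["mask"]); print(c,q,round(x["score"],2),np.round(x["bbox"]),len(p),np.round(np.median(p,0)) if len(p) else "")
E
```

```text
[275.95348007 560.10604506 230.19955672] [-5.28134913e-01  8.49159735e-01 -6.28524296e-04 -9.28664774e-04] 85.27533185055314 0.0
scene lamp_supply 0.57 [282. 146. 131. 117.] 9104 [566. 123.  76.]
scene strike_button 0.45 [268. 119.   8.   8.] 79 [502. 168.  78.]
scene strike_button 0.39 [281. 146. 130. 117.] 9078 [566. 122.  76.]
scene test_button 0.45 [326. 122.  22.  16.] 259 [624. 207. 103.]
scene current_knob_mark 0.66 [250. 150.  13.  16.] 174 [513.  65.  84.]
scene shutter_box 0.91 [202. 251. 109.  98.] 6197 [ 562. -178.   59.]
scene shutter_box 0.16 [269. 122.  11.   9.] 82 [502. 167.  78.]
scene bar_key 0.72 [248. 273.  10.  22.] 206 [ 659. -167.   43.]
scene bar_key 0.7 [188. 236.  24.  22.] 233 [ 516. -171.   58.]
scene square_key1 0.64 [202. 250. 113. 100.] 6241 [ 560. -178.   58.]
scene square_key1 0.58 [223. 228.   6.   6.] 33 [ 574. -122.   69.]
scene square_key1 0.58 [198. 262.   7.   8.] 31 [ 574. -211.   69.]
scene petri_dish 0.79 [175. 201.  24.  23.] 497 [425. -94.  14.]
scene petri_dish 0.36 [198. 262.   8.   9.] 52 [ 573. -210.   69.]
scene lens_cap 0.57 [325. 12
[... 487 characters left out ...]
e_button 0.25 [238. 216.  11.  16.] 139 [509.  68.  86.]
top test_button 0.69 [201. 201. 105.  94.] 7837 [545. 156.  80.]
top test_button 0.59 [236. 214.  13.  12.] 107 [509.  68.  88.]
top current_knob_mark 0.52 [238. 216.  10.  15.] 124 [509.  71.  87.]
top shutter_box 0.73 [347. 125.  31.  28.] 567 [ 746. -221.  101.]
top shutter_box 0.65 [326. 200.  70.  60.] 3681 [ 547. -163.   61.]
top bar_key 0.43 [325. 213.  24.   9.] 158 [ 514. -163.   60.]
top petri_dish 0.64 [295. 250.  21.  20.] 366 [421. -90.  16.]
top lens_cap 0.57 [181. 175.  16.  14.] 208 [620. 211. 105.]
top vial 0.45 [321. 161.  12.   9.] 74 [ 653. -157.   51.]
top tweezers 0.71 [342. 246.   3.  37.] 163 [ 435. -213.    5.]
```

```bash
python3 - <<'E'
from h import *
a=np.load("c_scene.npz")["im"][70:320,120:390]; b=np.load("c_top.npz")["im"][130:290,140:400]
a=cv2.resize(a,(400,370),interpolation=3); b=cv2.resize(b,(800,492)[:2],interpolation=3)
save("pics/top1.png",b); save("pics/scene1.png",cv2.resize(a,(648,600),interpolation=3))
for x in [0,20,40,60]:pass
print(eyes.camera_params("wrist"))
E
```

```text
{'camera_matrix': array([[341.19370714,   0.        , 262.9619354 ],
       [  0.        , 341.19370714, 193.99081023],
       [  0.        ,   0.        ,   1.        ]]), 'camera_from_world': array([[-4.42838479e-01, -8.96601346e-01,  3.29688629e-04,
         6.23825571e+02],
       [-8.58218584e-01,  4.23987309e-01,  2.89301959e-01,
        -3.92110085e+01],
       [-2.59528310e-01,  1.27831095e-01, -9.57237832e-01,
         3.79646408e+02],
       [ 0.00000000e+00,  0.00000000e+00,  0.00000000e+00,
         1.00000000e+00]])}
```

View pics/top1.png

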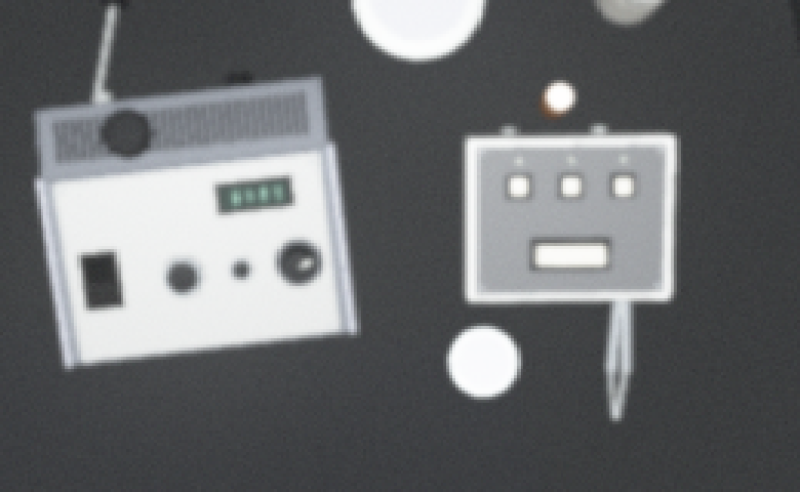

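Request:
play_rows(
  offset=[
    [18,-38,0],
    [18,-38,0],
    [18,-38,0],
    [18,-38,0],
    [18,-38,0],
    [18,-38,0],
    [18,-38,0],
    [18,-38,0],
    [18,-38,0],
    [18,-38,0],
    [0,0,0],
    [0,0,0],
  ],
  turn=[0.055,0.055,0.055,0.055,0.055,0.055,0.055,0.055,0.055,0.055,0,0],
  grip=-1,
)

```text
clock: 2.5
position: [460.0, 166.4, 232.1]
ee_rot: [0.748, -0.664, 0.0, -0.003]
contact_force: [0.9, -0.1, -0.3]
gripper_width: 0.2
```

```bash
python3 - <<'E'
from h import *
s=arm.read_state(); print(s["position"],s["ee_rot"],s["gripper_width"],s["clock"],s["contact_force"])
c="wrist"
P=eyes.camera_params(c); im,d=eyes.get_image(c); np.savez("w1",im=im,d=d,K=P["camera_matrix"],T=P["camera_from_world"]); save("pics/w1.png",cv2.resize(im,(768,576)))
for q in ["rocker","strike_button","test_button","current_knob_mark"]:
    for x in silhouettes(c,q)[:2]:
        p=pts(c,d,x["mask"]); print(c,q,round(x["score"],2),np.round(x["bbox"]),len(p),np.round(np.median(p,0)) if len(p) else "")
E
```

```text
[460.00212324 166.43497773 232.12113242] [ 7.47761282e-01 -6.63962021e-01  2.43347700e-04 -2.72774730e-03] 0.22742668414146816 2.5 [ 0.90934148 -0.14798032 -0.29766463]
wrist rocker 0.74 [499. 141.  23.  80.] 1070 [502. -77.  23.]
wrist rocker 0.66 [188. 124.  33.  49.] 1332 [498. 238.  73.]
wrist strike_button 0.98 [268. 133.  32.  33.] 754 [498. 169.  79.]
wrist test_button 0.48 [322. 133.  16.  18.] 237 [504. 120.  73.]
wrist current_knob_mark 0.56 [381. 135.  44.  41.] 1292 [509.  73.  86.]
wrist current_knob_mark 0.22 [325. 133.  19.  15.] 250 [504. 120.  73.]
```

View pics/w1.png

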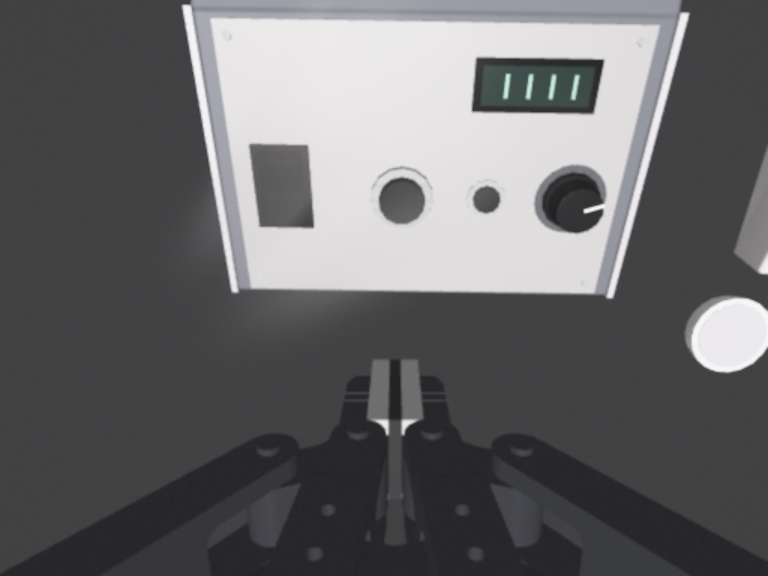

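```bash
cat > fit.py <<'E'
from h import *
z=np.load("w1.npz"); im,d,K,T=z["im"],z["d"],z["K"],np.linalg.inv(z["T"])
v,u=np.mgrid[:384,:512]
X=(np.stack([(u-K[0,2])*d/K[0,0],(v-K[1,2])*d/K[1,1],d,np.ones_like(d)],-1)@T.T)[...,:3]
R=np.zeros(d.shape,bool); R[20:190,150:425]=1; R&=(im.min(-1)>150)&(d>0)
p=X[R]
for _ in range(6):
    c=p.mean(0); n=np.linalg.svd(p-c,full_matrices=False)[2][2]; n*=np.sign(n[2])
    p=p[np.abs((p-c)@n)<3*max(.5,np.std((p-c)@n))] if _<5 else p
yaw=np.arctan2(-n[1],-n[0]); print("n",n,"tilt",np.degrees(np.arccos(n[2])),"yaw",yaw,len(p),np.std((p-c)@n))
H=(X-c)@n
up=np.cross(np.cross(n,[0,0,1]),n); up/=np.linalg.norm(up); lf=np.cross(n,up)
for nm,b in [("rocker",(188,124,50,64)),("strike",(268,133,44,44)),("test",(324,132,24,24)),("knob",(384,135,50,50))]:
    m=np.zeros_like(R); m[b[1]-b[3]//2:b[1]+b[3]//2,b[0]-b[2]//2:b[0]+b[2]//2]=1
    m&=(d>0); print(nm,"Hpct",np.round(np.percentile(H[m],[5,50,90,99]),1))
    for lo,hi in [(-3,4),(4,9),(9,14),(17,25)]:
        q=m&(H>lo)&(H<hi)&(im.max(-1)<130)
        if q.sum()>20:
            w=X[q]; a,bb=(w-c)@lf,(w-c)@up
            o=[(np.percentile(t,1),np.percentile(t,99)) for t in (a,bb)]
            ctr=c+lf*np.mean(o[0])+up*np.mean(o[1])+n*H[q].mean()
            print("  ",lo,hi,q.sum(),"h",H[q].mean().round(1),"size",np.round([o[0][1]-o[0][0],o[1][1]-o[1][0]],1),"ctr",ctr.round(1))
print("up",up,"lf",lf)
E
python3 fit.py
```

```text
n [-0.24211654 -0.02390483  0.96995265] tilt 14.081023526304195 yaw 0.09841377897424979 36919 0.7111391190194175
rocker Hpct [-0.6  1.8  7.2 10.4]
   -3 4 1392 h 2.1 size [32.  48.9] ctr [496.6 237.1  71. ]
   4 9 455 h 6.5 size [23.6 36.6] ctr [498.4 237.5  76. ]
   9 14 153 h 9.9 size [22.7  6.5] ctr [510.1 238.9  82.4]
strike Hpct [-0.6  4.2 11.4 12.4]
   4 9 31 h 7.5 size [23.2 22. ] ctr [500.2 165.9  75.7]
   9 14 688 h 11.0 size [24.2 24.5] ctr [497.4 167.2  78.6]
test Hpct [-0.3  1.7  5.4  6.3]
   4 9 217 h 5.1 size [13.9 14.4] ctr [503.7 117.7  72.9]
knob Hpct [-0.8  2.1 20.3 21.2]
   -3 4 327 h 1.0 size [38.1 39.4] ctr [509.1  66.6  68.7]
   4 9 233 h 5.9 size [29.  28.5] ctr [510.1  69.4  74.1]
   9 14 99 h 11.4 size [23.6 22.7] ctr [509.5  70.3  79.6]
   17 25 745 h 19.9 size [25.2 25.5] ctr [505.5  68.2  87.3]
up [0.96525931 0.09530269 0.24329377] lf [-0.098255    0.99516127  0.        ]
```

Request:
play_rows(
  offset=[
    [9,18,0],
    [9,18,-20],
    [9,18,-40],
    [10,17,-40],
    [0,0,0],
    [0,0,0],
  ],
  turn=[-0.02,0,0,0,0,0],
)

```text
clock: 3.35
position: [496.5, 248.3, 131.2]
ee_rot: [0.746, -0.666, 0.001, -0.006]
contact_force: [-0.7, 0.3, 0.7]
gripper_width: -0.0
```

Request:
play_rows(
  offset=[
    [0.5,-11,-15],
    [0,0,-15],
    [0,0,0],
    [0,0,0],
  ],
  turn=[0,0,0,0],
)

```text
clock: 3.75
position: [498.4, 239.3, 107.6]
ee_rot: [0.747, -0.665, 0.003, -0.011]
contact_force: [0.3, 0.1, 0.9]
gripper_width: -0.1
```

Request:
play_rows(
  offset=[
    [-1,-1,-10],
    [0,0,-6],
    [0,0,0],
    [0,0,0],
  ],
  turn=[0,0,0,0],
)

```text
clock: 4.15
position: [498.5, 239.4, 94.3]
ee_rot: [0.747, -0.665, 0.003, -0.014]
contact_force: [-0.2, -0.2, 0.9]
gripper_width: 0.1
```

```bash
python3 - <<'E'
from h import *
s=arm.read_state(); print(s["position"],s["ee_rot"],s["contact_force"])
im,d=eyes.get_image("wrist"); save("pics/w2.png",cv2.resize(im[60:330,110:470],(800,600),interpolation=3))
E
```

```text
[498.50230564 239.35657215  94.29165391] [ 0.747113   -0.66453604  0.00309278 -0.01429877] [-0.23403975 -0.15404885  0.94859971]
```

View pics/w2.png

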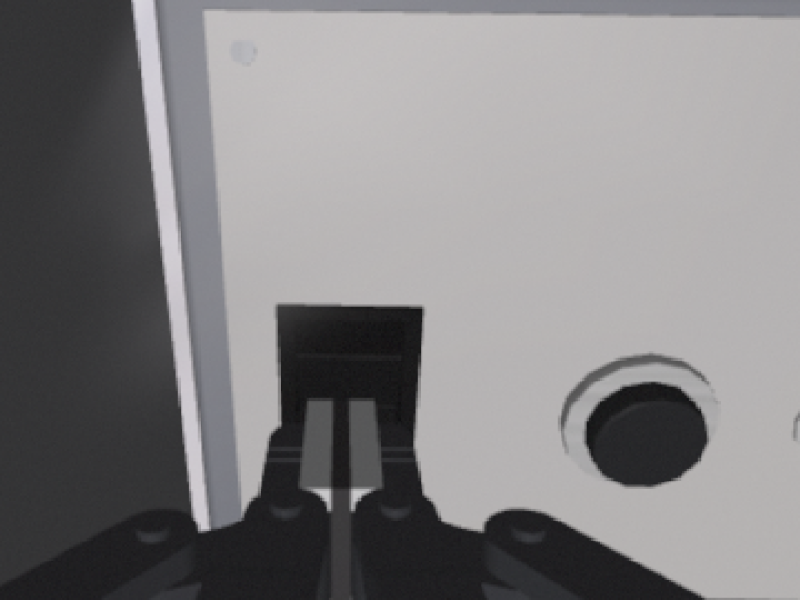

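```bash
python3 - <<'E'
from h import *
P=eyes.camera_params("wrist"); K=P["camera_matrix"];T=P["camera_from_world"]
def pr(p):
    c=T@np.append(p,1); q=K@c[:3]; q=q[:2]/q[2]; return ((q-[110,60])*800/360).round()
s=arm.read_state()
from scipy.spatial.transform import Rotation as Ro
R=Ro.from_quat(s["ee_rot"]).as_matrix(); t=s["position"]; print(R.round(3))
for y in [0,-5,-8,-11]: print(y,pr(t+R[:,1]*y))
print("far",pr([507,238.5,80.7]),"edge",pr([513,239,83.3]))
im,d=eyes.get_image("wrist"); m=np.zeros(d.shape,bool)
for r in [239,241,244,250,258,270]:
    m[:]=0; m[r,246:252]=1; m[r,267:279]=1; w=pts("wrist",d,m); print(r,(w.mean(0)-t)@R)
E
```

```text
[[ 0.117 -0.993  0.024]
 [-0.993 -0.116  0.017]
 [-0.014 -0.025 -1.   ]]
0 [338. 432.]
-5 [338. 410.]
-8 [338. 396.]
-11 [338. 383.]
far [347. 371.] edge [348. 349.]
239 [ 1.36266511 -7.70532099  0.0154625 ]
241 [ 0.93922292 -7.6218403  -1.97058008]
244 [ 0.92413539 -7.1883153  -4.19927333]
250 [  0.90691266  -9.57546765 -15.04627792]
258 [  0.95665924  -9.85791639 -22.63599641]
270 [  0.9115914   -9.88210826 -32.02638531]
```

Request:
play_rows(
  offset=[
    [1.5,-1.5,-8],
    [0,0,-3],
    [0,0,-3],
    [0,0,-3],
    [0,0,-3],
    [0,0,0],
  ],
  turn=[0,0,0,0,0,0],
)

```text
clock: 4.85
position: [501.9, 238.6, 74.0]
ee_rot: [0.747, -0.664, 0.004, -0.016]
contact_force: [-0.9, 0.1, 0.2]
gripper_width: 0.2
```

Request:
play_rows(
  offset=[
    [-1,0,12],
    [-1,-10,15],
    [0,-10,15],
    [0,0,0],
    [0,0,0],
  ],
  turn=[0,0,0,0,0],
)

```text
clock: 5.35
position: [498.8, 217.9, 118.4]
ee_rot: [0.747, -0.664, 0.004, -0.015]
contact_force: [0.3, -0.1, -0.4]
gripper_width: -0.1
```

```bash
python3 - <<'E'
from h import *
s=arm.read_state(); print(s["position"],s["ee_rot"],s["contact_force"])
im,d=eyes.get_image("wrist"); save("pics/w3.png",cv2.resize(im[40:310,70:430],(800,600),interpolation=3))
# height profile along the rocker
X=pts("wrist",d,d>0); n=np.array([-.2411,-.0238,.970]); c=np.array([498,168,79.5])-12*n
up=np.array([.9653,.0953,.2433]); lf=np.array([-.0983,.9952,0])
a,b,h=(X-c)@lf,(X-c)@up,(X-c)@n
for t in range(-24,28,3):
    m=(abs(a-70)<9)&(abs(b-t)<1.5)&(h<16); print(t,m.sum(),np.median(h[m]).round(1) if m.any() else "")
m=(a**2+b**2<100)&(h>7)&(h<16); print("strike",m.sum(),np.median(h[m]), X[m].mean(0))
E
```

```text
[498.75884218 217.90523181 118.35329451] [ 0.74747625 -0.66410731  0.0036044  -0.01509088] [ 0.26725205 -0.08466912 -0.36806134]
-24 37 0.5
-21 0 
-18 0 
-15 45 10.5
-12 151 9.8
-9 154 8.6
-6 165 7.2
-3 162 6.1
0 157 4.7
3 171 3.4
6 122 2.8
9 135 2.8
12 132 2.8
15 131 2.9
18 148 2.9
21 146 2.8
24 157 2.7
27 189 2.2
strike 767 11.441604819845443 [498.25466526 168.09792684  78.99710041]
```

View pics/w3.png

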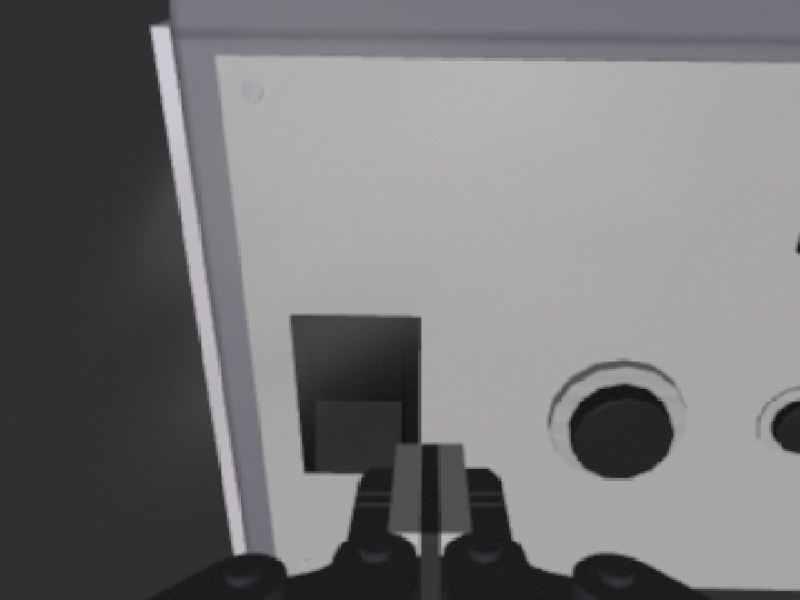

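Request:
play_rows(
  offset=[
    [-1,-15,0],
    [-1,-15,0],
    [-1,-12,0],
    [0,0,-8],
    [0,0,-8],
    [0,0,0],
    [0,0,0],
  ],
  turn=[0,0,0,0,0,0,0],
)

```text
clock: 6.1
position: [494.1, 172.0, 98.2]
ee_rot: [0.747, -0.664, 0.003, -0.012]
contact_force: [-0.7, 0.2, 0.3]
gripper_width: 0.0
```

Request:
play_rows(
  offset=[
    [0,-4,-8],
    [0,0,-4],
    [0,0,-2],
    [0,0,0],
  ],
  turn=[0,0,0,0],
)

```text
clock: 6.5
position: [494.2, 168.4, 82.6]
ee_rot: [0.748, -0.664, 0.003, -0.012]
contact_force: [-0.8, -0.1, 0.3]
gripper_width: 0.2
```

Request:
play_rows(
  offset=[
    [0,0,-3],
    [0,0,-3],
    [0,0,-3],
    [0,0,-2],
    [0,0,-2],
  ],
  turn=[0,0,0,0,0],
)

```text
clock: 7.0
position: [496.2, 168.9, 72.5]
ee_rot: [0.749, -0.663, 0.005, -0.014]
contact_force: [-7.5, -0.9, 21.2]
gripper_width: -0.2
```

Request:
play_rows(
  offset=[
    [-0.5,0,-1],
    [0,0,-1],
    [0,0,-1],
    [0,0,-1],
  ],
  turn=[0,0,0,0],
)

```text
clock: 7.4
position: [496.1, 168.9, 72.9]
ee_rot: [0.749, -0.662, 0.005, -0.015]
contact_force: [-2.3, -1.5, 9.0]
gripper_width: 0.1
```

Request:
play_rows(
  offset=[
    [0,0,-1.5],
    [0,0,-1.5],
    [0,0,-1.5],
    [0,0,-1.5],
    [0,0,-1.5],
    [0,0,-1.5],
    [0,0,-1.5],
    [0,0,-1.5],
    [0,0,-1.5],
    [0,0,-1.5],
    [0,0,-1.5],
    [0,0,-1.5],
  ],
  turn=[0,0,0,0,0,0,0,0,0,0,0,0],
)

```text
clock: 8.6
position: [496.1, 168.8, 72.7]
ee_rot: [0.751, -0.66, 0.008, -0.018]
contact_force: [-4.9, -0.9, 11.6]
gripper_width: -0.0
```

```bash
python3 - <<'E'
from h import *
s=arm.read_state(); print(s["position"],s["ee_rot"],s["contact_force"])
im,d=eyes.get_image("wrist"); save("pics/w4.png",cv2.resize(im[60:330,110:470],(800,600),interpolation=3))
E
```

```text
[496.13898521 168.82022453  72.71976278] [ 0.75123578 -0.6597523   0.0080432  -0.01752168] [-4.87260816 -0.91174777 11.56657395]
```

View pics/w4.png

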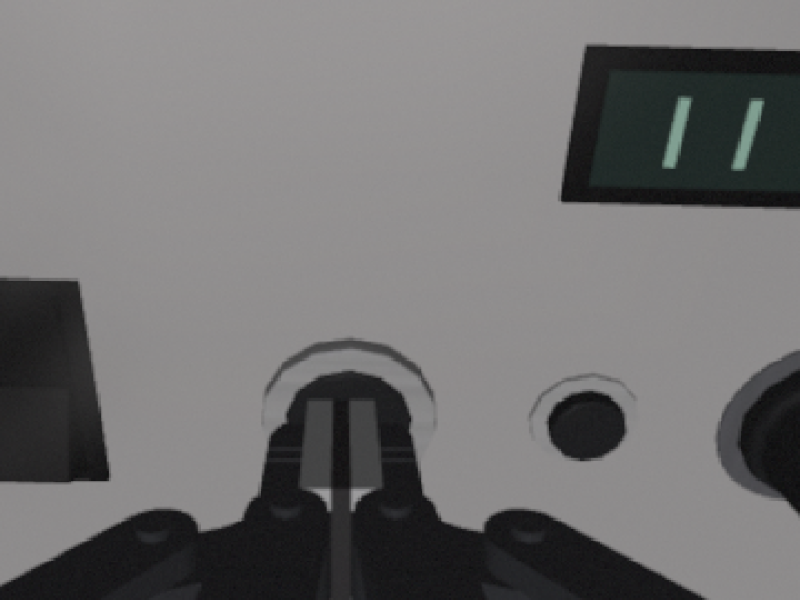

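```bash
python3 - <<'E'
from h import *
im,d=eyes.get_image("wrist")
X=pts("wrist",d,d>0); n=np.array([-.2411,-.0238,.970]); c=np.array([498.25,168.1,79.5])-12*n
up=np.array([.9653,.0953,.2433]); lf=np.array([-.0983,.9952,0])
a,b,h=(X-c)@lf,(X-c)@up,(X-c)@n
for t in range(-2,26,2):
    m=(abs(a)<5)&(abs(b-t)<1)&(h<16); print(t,m.sum(),np.percentile(h[m],[10,50,90]).round(1) if m.any() else "")
m=(abs(a-30)<6)&(abs(b)<12); print("panel",np.median(h[m]))
s=arm.read_state(); print(s["contact_force"],s["clock"])
E
```

```text
-2 0 
0 0 
2 0 
4 8 [4.6 4.9 5.1]
6 95 [4.8 5.6 8.3]
8 247 [ 5.2 11.  15.1]
10 106 [4.1 5.3 6. ]
12 94 [3.9 4.6 5.4]
14 90 [3.7 4.4 5.1]
16 180 [0.2 2.6 4.4]
18 87 [-0.   0.6  1.4]
20 90 [-0.   0.5  1.2]
22 89 [-0.3  0.5  1.2]
24 92 [-0.2  0.6  1.2]
panel 62.165013491408
[-3.7729089  -0.60316217 11.68731143] 8.7
```

Request:
play_rows(
  offset=[
    [0,0,15],
    [0,0,30],
    [-8,-10,30],
    [-8,-35,20],
    [-8,-35,10],
    [-5,-35,0],
    [0,-35,0],
    [0,-35,0],
    [0,-35,0],
    [0,-35,0],
    [0,-35,0],
    [0,0,0],
  ],
  turn=[0,0,0,0,0,0,0,0,0,0,0,0],
)

```text
clock: 9.9
position: [462.4, -128.7, 179.2]
ee_rot: [0.752, -0.659, 0.007, -0.02]
contact_force: [0.1, 0.2, -0.1]
gripper_width: 0.0
```

```bash
python3 - <<'E'
from h import *
s=arm.read_state(); print(s["position"],s["ee_rot"],s["contact_force"],s["clock"])
c="wrist"
P=eyes.camera_params(c); im,d=eyes.get_image(c); np.savez("w5",im=im,d=d,K=P["camera_matrix"],T=P["camera_from_world"]); save("pics/w5.png",cv2.resize(im,(768,576)))
for q in ["bar_key","square_key1","shutter_box"]:
    for x in silhouettes(c,q)[:3]:
        p=pts(c,d,x["mask"]); print(c,q,round(x["score"],2),np.round(x["bbox"]),len(p),np.round(np.median(p,0)) if len(p) else "")
E
```

```text
[ 462.41930739 -128.70478557  179.2061935 ] [ 0.75224479 -0.65855758  0.00682996 -0.0195715 ] [ 0.0520124   0.19295209 -0.12170029] 9.9
wrist bar_key 0.66 [324. 136.  80.  36.] 1925 [ 514. -166.   60.]
wrist square_key1 0.85 [406.  60.  24.  28.] 542 [ 572. -209.   70.]
wrist square_key1 0.72 [277.  44.  26.  28.] 508 [ 572. -120.   70.]
wrist square_key1 0.65 [342.  52.  24.  27.] 512 [ 572. -165.   70.]
wrist shutter_box 0.85 [349.  98. 279. 190.] 43189 [ 552. -168.   61.]
wrist shutter_box 0.68 [ 54.  91. 102. 181.] 16724 [515.  43.  62.]
```

View pics/w5.png

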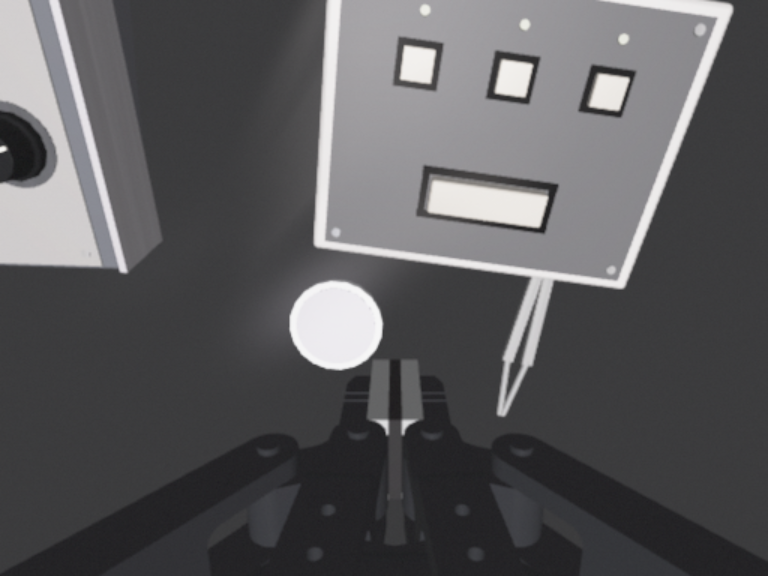

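Request:
play_rows(
  offset=[
    [15,-13,0],
    [15,-12,-10],
    [11,-10,-25],
    [0,0,-30],
    [0,0,-20],
    [0,0,0],
    [0,0,0],
  ],
  turn=[-0.06,-0.06,0,0,0,0,0],
)

```text
clock: 10.8
position: [508.3, -153.0, 93.7]
ee_rot: [0.717, -0.697, 0.01, -0.022]
contact_force: [0.6, -0.1, 0.2]
gripper_width: 0.1
```

Request:
play_rows(
  offset=[
    [-1,-12,-10],
    [0,0,-8],
    [0,0,-4],
    [0,0,0],
  ],
  turn=[0,0,0,0],
)

```text
clock: 11.2
position: [509.3, -165.1, 73.2]
ee_rot: [0.718, -0.696, 0.012, -0.024]
contact_force: [-0.7, -0.6, 0.5]
gripper_width: 0.2
```

Request:
play_rows(
  offset=[
    [-2,0,-5],
    [0,0,-4],
    [0,0,-2],
    [0,0,-2],
    [0,0,-2],
  ],
  turn=[0,0,0,0,0],
)

```text
clock: 11.7
position: [507.9, -165.3, 58.3]
ee_rot: [0.718, -0.696, 0.013, -0.024]
contact_force: [-0.1, -0.3, 1.8]
gripper_width: -0.1
```

Request:
play_rows(
  offset=[
    [0,0,-1.5],
    [0,0,-1.5],
    [0,0,-1.5],
    [0,0,-1.5],
  ],
  turn=[0,0,0,0],
)

```text
clock: 12.1
position: [508.4, -165.3, 53.6]
ee_rot: [0.718, -0.695, 0.014, -0.024]
contact_force: [-5.0, 3.4, 18.4]
gripper_width: 0.0
```

Bottomed with 18 N; retreat and check.

Request:
play_rows(
  offset=[
    [0,0,10],
    [0,0,25],
    [-10,0,35],
    [-20,0,35],
    [-20,0,10],
    [0,0,0],
    [0,0,0],
  ],
  turn=[0,0,0,0,0,0,0],
)

```text
clock: 12.8
position: [456.9, -165.4, 174.1]
ee_rot: [0.718, -0.695, 0.015, -0.025]
contact_force: [0.1, 0.1, -0.4]
gripper_width: 0.3
```

```bash
cat > chk.py <<'E'
from h import *
s=arm.read_state(); print(s["position"],s["contact_force"],s["clock"])
c="wrist"; im,d=eyes.get_image(c); save("pics/w6.png",cv2.resize(im,(768,576)))
X=pts(c,d,d>0); z=np.load("w5.npz"); K,T,d0=z["K"],np.linalg.inv(z["T"]),z["d"]
v,u=np.nonzero(d0>0); q=d0[v,u]; X0=(T@np.stack([(u-K[0,2])*q/K[0,0],(v-K[1,2])*q/K[1,1],q,np.ones_like(q)]))[:3].T
n=np.array([-.242,0,.970])
for nm,Y in [("before",X0),("after",X)]:
    h=lambda x,y,r=4:np.median((Y@n)[(abs(Y[:,0]-x)<r)&(abs(Y[:,1]-y)<r)])
    print(nm,"bar",h(514,-166),h(514,-150),h(514,-182),"sq",[h(572,y) for y in(-120,-165,-209)],"plate",h(545,-166))
for cam in ["top","scene"]:
    im,d=eyes.get_image(cam); o=np.load(f"c_{cam}.npz")["im"]; df=cv2.absdiff(im,o).max(-1); print(cam,(df>40).sum())
    if cam=="top": save("pics/t2.png",cv2.resize(im[130:290,140:400],(800,492),interpolation=3))
E
python3 chk.py
```

```text
[ 456.94251637 -165.36364874  174.14315289] [ 0.09408822  0.1107981  -0.42695348] 12.8
before bar -66.2739053085518 -66.1106253933383 -66.15242286251492 sq [np.float64(-70.26762417780799), np.float64(-70.14910885219615), np.float64(-70.31131984880415)] plate -74.60573602710123
after bar -71.54770535128557 -71.54098796684607 -71.41036758586685 sq [np.float64(-70.51315289872942), np.float64(-70.53729092635066), np.float64(-70.69896380065582)] plate -74.75286652815315
top 13630
scene 12165
```

View pics/w6.png

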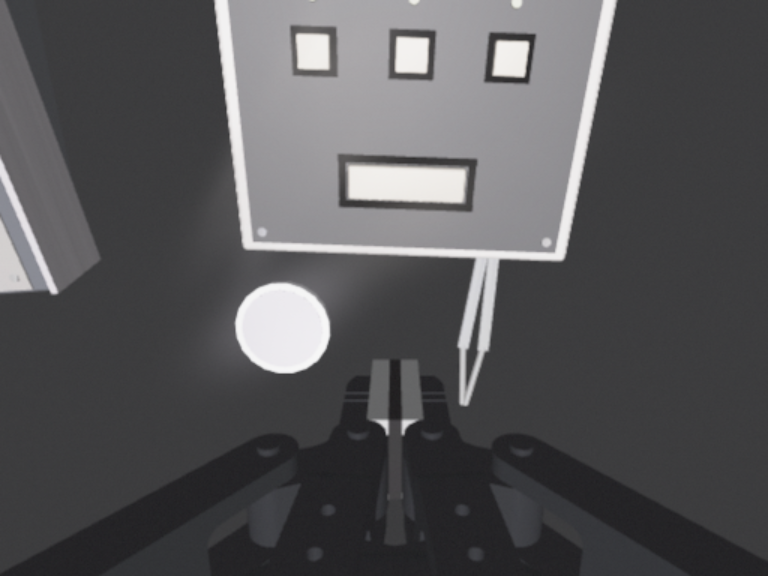

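```bash
python3 - <<'E'
from h import *
n=np.array([-.2411,-.0238,.970]); c=np.array([498.25,168.1,79.5])-12*n
up=np.array([.9653,.0953,.2433]); lf=np.array([-.0983,.9952,0])
for cam in ["scene","top"]:
    im,d=eyes.get_image(cam); D0=np.load(f"c_{cam}.npz")["d"]
    for nm,dd in [("start",D0),("now",d)]:
        X=pts(cam,dd,dd>0); a,b,h=(X-c)@lf,(X-c)@up,(X-c)@n
        f=lambda A,B:np.round(np.median(h[(abs(a-A)<5)&(abs(b-B)<4)]),1)
        print(cam,nm,"strike",f(0,0),"test",f(-50,0),"knob",f(-100,0),"rock far",f(70,15),"near",f(70,-13),"panel",f(35,0))
print(arm.job_done())
E
```

```text
scene start strike 11.2 test 5.4 knob 19.5 rock far 5.8 near 1.6 panel -0.6
scene now strike 10.8 test 4.5 knob 19.3 rock far 1.9 near 8.6 panel 0.1
top start strike 11.9 test 5.2 knob 21.4 rock far 9.4 near 4.4 panel 1.7
top now strike 13.8 test 6.9 knob 20.8 rock far 4.8 near 10.6 panel 0.1
the job is handed in; nothing more can be done
None
```

The job is done and handed in at about 13 s of the 42 s allowed. I flipped the rocker on, held the strike button in and released it, then pressed the bar key down. No verdict was reported, so the results below rest on my own measurements.

- **Rocker:** after the press, depth readings showed the far facet flat at about 3 mm and the near end raised to about 10.5 mm. Both fixed cameras still showed it on at hand-in.
- **Strike button:** I held it in for about 1.6 s at 9 to 21 N. Its top read about 5.5 mm above the panel during the hold, against 12 mm when out. It was back out at hand-in.
- **Bar key:** it bottomed at about 18 N. It read about 5.3 mm lower after I let go, so it is staying down.
- **Other controls:** the square keys and small button read unchanged within noise (up to about 2 mm from the top camera). I checked the knob's height but did not measure its mark again.
- **Surroundings:** the last wrist picture showed the shutter box, petri dish and tweezers undisturbed. I did not measure the lens cap, vial and the things at the rear again; no move went near them.
- **Arm:** at the end it stood clear of everything, with contact force near zero.

Two checks were weak or in disagreement. The before-and-after picture difference count was no use, as the arm itself had moved. The fixed cameras also disagreed by 1 to 3 mm on some heights, which was not enough to change any of the results above.

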